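Recall a lighting scene on the bar's light controller

TASK

On the bar's light controller, turn the knurled dial with a fingertip until it clicks into place with its dark line pointing at the ring-shaped marker; only then press the round button beside it all the way down and let it come up again. Do not pick anything up, and leave the bar things standing around and on the controller where they are.

Things in the scene. Friction and masses are not known exactly. Their poses are not given: they have to be found in the camera images.
- controller: Low light controller console, fixed to the bar top: a grey box 190 (x) x 310 (y) x 50 mm high with a black top panel. Origin: centre of its underside, on the bar top. Its x axis points to the side with the markers, away from the robot give or take the console's yaw (within 0.45 rad); z up. On its panel, in its own frame: dial axis at x 0, y +50 mm; button axis at x -35, y -85 mm.
- dial (a joint): Angle of the dial about its vertical axis, rad, growing anticlockwise seen from above; 0: its line points along the console's x axis. Click stops every 30 degrees (0.524 rad), from -1.571 to 1.571, end stops just beyond. Past halfway it runs on into the next stop by itself; going over takes about 0.07 N m, 2 N at the edge. It starts at the stop at 0.
- dial_center (a point): Centre of the dial's flat top, on its axis, 72 mm above the bar top. The dial is a metal disc of 100 mm diameter, 22 mm high, knurled on its side and top edge: too wide to grip; it turns by a fingertip pressed on its top near the edge (about 38 mm from the axis, 5 to 20 N) and swept round the axis, or by stroking its side.
- dial_line (a point): Outer part of the inlaid dark line on the dial's top, 44 mm from the dial's axis, level with the top; turns with the dial. The line runs radially, 12 to 48 mm from the axis, 5 mm wide, flush.
- mark_ring: The ring-shaped marker: flat white tab, 20 mm outer, 10 mm inner diameter, 3 mm thick, fixed on the panel 68 mm from the dial's axis. Four white tabs of like size (ring, square, bar, cross) stand round the dial's far side, one or two clicks left or right of its starting direction; which is where varies. Origin: its centre, on the panel, 50 mm above the bar top.
- recall (a joint): Travel of the round push button, m: 0 up, 0.006 fully down (spring, about 5 N at the bottom); it comes up by itself.
- recall_top (a point): Centre of the button's flat top face, 72 mm above the bar top when up (the cap, 28 mm in diameter, stands 22 mm above the panel); pressed straight down.
- jigger: Steel double-cone jigger, 42 mm wide, 62 mm high, standing on the controller's panel at the far corner on the button's side. Leave it alone. Origin: centre of its underside.
- bitters_a: Amber dropper bottle, 38 mm wide, 113 mm high, standing beside the controller on the dial's side. Leave alone. Origin: centre of its underside.
- bitters_b: Second amber dropper bottle, 42 mm wide, 113 mm high, farther out. Leave alone. Origin: centre of its underside.
- straw_cup: Copper cup with black straws, 72 mm wide, about 150 mm high in all, beside the controller on the button's side. Leave alone. Origin: centre of its underside.
- coasters: Stack of cork coasters, 96 mm wide, 22 mm high, beyond the controller. Leave alone. Origin: centre of its underside.
- salt_jar: White ceramic salt jar with a wooden lid, 62 mm wide, 62 mm high, beyond the controller. Leave alone. Origin: centre of its underside.
- muddler: Wooden muddler standing upright, 34 mm wide, 140 mm high, beyond the straw cup. Leave alone. Origin: centre of its underside.

How it is judged:
On the way, in this order (a step that is already met when the one before it is completed fails the run):
1. the dial has clicked in with its line at the ring marker (horizontal distance between dial_line and mark_ring below 0.0275 m and velocity of joint dial between -0.15 and 0.15 rad/s), for 0.3 s.
2. the button is pressed fully down (value of joint recall above 0.0048 m), for 0.05 s.
At the end, for the whole second after the job is handed in: The dial rests in the click stop where its line points at the ring marker (dial_line within 27.5 mm of the marker's centre in plan, i.e. within about 14 degrees), and the button, pressed after that by at least 4.8 mm, is up again (less than 1.5 mm down) (all of step 1 and value of joint recall below 0.0015 m); the robot touches nothing.
It fails at once if the button was pressed (more than 3 mm) while the dial's line was not at the ring marker (value of joint recall above 0.003 m and not (horizontal distance between dial_line and mark_ring below 0.0275 m)).
It fails at once if a bystander (jigger, dropper bottles, straw cup, coasters, salt jar, muddler) was lifted, or moved by more than 20 mm (distance of any of jigger, bitters_a, bitters_b, straw_cup, coasters, salt_jar, muddler from where it was at the start of the episode above 0.02 m).
It also fails if it takes over 40 s, if anything falls off the work surface, if the arm or the gripper's body presses on something with over 40 N, if the wrist force passes 120 N, or if a joint passes its speed limit or range.

ROBOT

A 7-joint arm with a two-finger parallel gripper is mounted at the origin on the work surface. World frame = base frame: x ahead of the robot, y to its left, z up, the work surface at z = 0. Lengths are in m, angles in rad, forces in N, time in s.
With the tool pointing down it reaches from about 0.425 to 0.8 m from the base axis. Payload 8.3 kg.
Tool frame: the origin (TCP) lies at the very end of the fingers, on their centre line; the grasp point (between the pads) lies 19 mm behind it; x points along the fingers, z is the direction in which the jaws open and shut, and the axes are right-handed (so a half turn about x gives the same grasp; the last joint's range is limited). The gripper opens to 85 mm and grips with 20 to 120 N. Pads are 22 mm wide; open, the fingers measure 114 mm over their backs; the gripper's body (76 mm by 85 mm) begins 54 mm behind the grasp point. The pads swing forward as they close: fully open they stand 13 mm farther back than shut.
Start: joints at [1.198, 0.383, 0.016, 1.37, -0.006, 1.388, -0.046], TCP at [0.191, -0.595, 0.193] pointing down, gripper open.
Joint ranges: [-2.95, 2.95], [-0.25, 2.06], [-1.52, 1.56], [0.18, 2.33], [-1.44, 4.58], [0.02, 2.06], [-3.01, 3.01]. Speed limits (rad/s): [2.39, 2.39, 3.01, 3.01, 3.14, 3.14, 3.14].

INTERFACE

Orientations are given as a rotation vector (axis times angle).
In Python, from plant import sense, snapshot, get_calibration, hand_in gives the robot as it stands.
- The arm moves only by the tool drive_tool, never from a script. Its argument "series" is a list of rows, each an object of numbers: "x", "y", "z": the shift along the tool's x, y, z as a fraction of full scale; "ax", "ay", "az": the turn, a rotation vector about the tool's x, y, z as a fraction of full scale. A call has 1 to 5 rows; each row is the pose to reach, as a shift and turn from the pose measured when the call began, along the tool's axes at that moment; what a row does not reach only later rows make up. Full scale, the value 1, is 10 cm for a shift and 1.5 rad for a turn. A row lasts 1/8 s, in which the tool goes at most 62.5 mm and 10.7 degrees, less where a joint would pass 70% of its speed; a pose out of reach is approached as far as the arm can. A call with a number of a shift or a turn outside -1 to 1 is refused whole. A call with a gripper value outside its range is refused whole. "hand" is the opening, from 0 (shut) to 1 (fully open), set as the call begins (left out, the last holds). The fingers move at their own pace and stop on an object; the grip force is fixed at half the most. Time passes only in rows, so rows that repeat a pose let the fingers close. It gives the time, the measured TCP pose, the force and the opening at its end, in the units of the state.
- sense(): the state, without advancing time (a new reading comes with each control period).
- snapshot(name): name is "scene" or "top" or "wrist"; returns the picture (420x560x3 uint8, red, green, blue); there is no depth.
- get_calibration(name): a dict with "fx", "fy", "cx", "cy" (pixels), "R" (3x3) and "t" (3): a world point X has camera coordinates R X + t. Camera axes: x right, y down, z forward; pixel columns grow to the right and rows downward; lengths in m; the calibration is good to about 2 mm. The wrist camera is an equidistant fisheye: a pixel r from the principal point sees the ray r / f radians off the axis. A picture is of the moment at which its call begins: read the wrist's pose just before it. get_calibration takes no time and is no camera call; for the wrist camera it gives the pose at the moment of the call.
- hand_in(): hands the job in, once; it reports no verdict.
The state is a dict: "time_s": time; "qpos": joint angles; "joint_velocities": joint speeds; "tau": joint torques, N m; "eef_pos": TCP position; "eef_rot": TCP orientation; "wrist_force": force on the tool from outside, world axes, zero at the start; "moment": the same for the moment, N m; "width": opening from 0.0 (shut) to 1.0 (fully open).
Only numpy, scipy, OpenCV 4.12 (cv2) and the standard library are available. Lean on these libraries where they do the work, as an engineer would, in place of code of your own. Each camera call takes 0.05 s, during which the arm holds its last target.

## Working session

There is one attempt and no reset: what is moved stays moved. The work goes in short steps, Python scripts to look and compute and a tool call to move; the robot and the scene stay as the last step left them, time stands still between calls to the robot, and variables do not carry over. Pictures are saved under pics/ and viewed, and the job is handed in when it is done.

Besides the shell and the picture viewer there is one more tool, called after "Request:" as name(argument=value, ...) on one line, values as JSON. drive_tool: Moves the arm, as the interface text tells. Its arguments: {"type":"object","properties":{"series":{"type":"array","items":{"type":"object","properties":{"x":{"type":"number","minimum":-1,"maximum":1},"y":{"type":"number","minimum":-1,"maximum":1},"z":{"type":"number","minimum":-1,"maximum":1},"ax":{"type":"number","minimum":-1,"maximum":1},"ay":{"type":"number","minimum":-1,"maximum":1},"az":{"type":"number","minimum":-1,"maximum":1}}}},"hand":{"type":"number"}},"required":["series"]}

```bash
mkdir -p pics; ls; python3 - <<'E'
from plant import *
import cv2,numpy as np
s=sense();print(s)
for n in ("scene","top"):
    cv2.imwrite(f"pics/{n}0.png",snapshot(n)[:,:,::-1]); print(n,get_calibration(n))
E
```

```text
pics
{'time_s': 0.0, 'qpos': array([ 1.19813229,  0.38422154,  0.01638109,  1.37117063, -0.00633109,
        1.38815552, -0.04650999]), 'joint_velocities': array([-4.35584064e-04, -9.41494167e-04, -9.56902818e-04,  8.73445894e-04,
       -7.10820392e-05, -1.33712629e-03, -6.18279174e-04]), 'tau': array([-1.09149623e-03, -6.27604365e+01,  8.43459517e-01, -3.71828198e+01,
        1.64322794e-02,  1.41533342e-02, -1.88251590e-05]), 'eef_pos': array([ 0.19038913, -0.59470058,  0.19208185]), 'eef_rot': array([ 0.97916835,  1.3415655 , -0.97730994]), 'wrist_force': array([ 0.77722504,  0.40274592, -0.31348537]), 'moment': array([-0.01035601,  0.00244212, -0.00109531]), 'width': 1.0017244322611387}
scene {'fx': 400.9818026161439, 'fy': 400.9818026161439, 'cx': 279.5379923463633, 'cy': 215.4875580885024, 'R': array([[ 0.17797957,  0.98403352,  0.00114085],
       [ 0.80129363, -0.14425473, -0.58061958],
       [-0.57118456,  0.10425258, -0.81417418]]), 't': array([-0.10624673, -0.46874482,  1.39861602])}
top {'fx': 392.3731083941357, 'fy': 392.3731083941357, 'cx': 286.395494513383, 'cy': 210.34113998463388, 'R': array([[-0.07278275, -0.99734458, -0.00254032],
       [-0.97367057,  0.07160635, -0.21642124],
       [ 0.21602846, -0.0132783 , -0.97629677]]), 't': array([0.05047794, 0.63548556, 0.80404874])}
```

View pics/scene0.png

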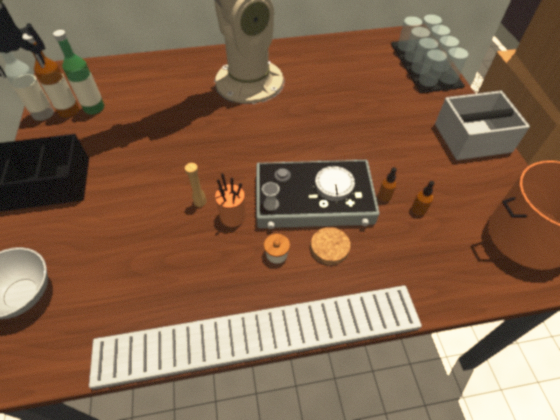

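View pics/top0.png

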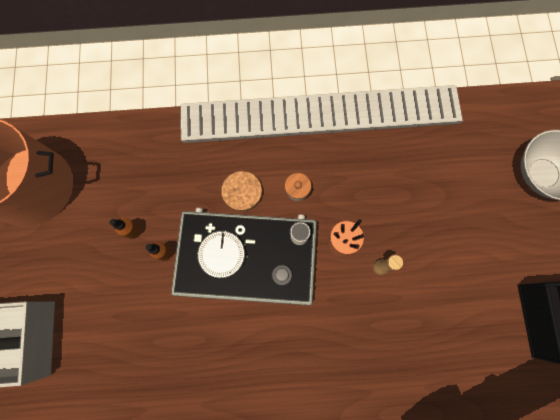

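The top view shows the dial at about (221,254) with its line at (222,240). The markers, left to right, are square (198,238), cross (210,228), ring (240,230) and bar (250,241). The button is at (282,275) and the jigger at (300,233). I'll zoom in and measure.

```bash
cat > h.py <<'E'
import cv2,numpy as np
from plant import *
def ray(cal,u,v,h):
    R,t=cal['R'],cal['t']; d=R.T@np.array([(u-cal['cx'])/cal['fx'],(v-cal['cy'])/cal['fy'],1]); c=-R.T@t
    return c+d*(h-c[2])/d[2]
def proj(cal,X):
    p=cal['R']@np.asarray(X)+cal['t']; return np.array([cal['fx']*p[0]/p[2]+cal['cx'],cal['fy']*p[1]/p[2]+cal['cy']])
E
python3 - <<'E'
from h import *
for n,(x0,y0,x1,y1) in (("top",(165,200,325,310)),("scene",(245,145,385,240))):
    im=cv2.imread(f"pics/{n}0.png"); cal=get_calibration(n)
    cv2.imwrite(f"pics/{n}0z.png",cv2.resize(im[y0:y1,x0:x1],None,fx=5,fy=5,interpolation=cv2.INTER_CUBIC))
    m=((im.min(2)>150)&(np.ptp(im,axis=2)<50)).astype(np.uint8); 
    k,_,st,ce=cv2.connectedComponentsWithStats(m)
    for i in range(1,k):
        u,v=ce[i]
        if x0<u<x1 and y0<v<y1 and st[i,4]>4: 
            h=.072 if st[i,4]>200 else .053
            print(n,ce[i].round(1),st[i],ray(cal,u,v,h).round(4))
E
```

```text
top [197.8 209.7] [196 208   5   4  16] [0.6574 0.2043 0.053 ]
top [300.4 216.6] [298 215   6   4  17] [ 0.6244 -0.0269  0.053 ]
top [209.8 227.4] [206 224   9   8  40] [0.6147 0.1784 0.053 ]
top [239.9 229.4] [236 225   9  10  55] [0.605  0.1112 0.053 ]
top [220.6 254.5] [ 198  232   46   46 1596] [0.5497 0.1533 0.072 ]
top [197.4 238. ] [194 235   7   7  43] [0.5926 0.2068 0.053 ]
top [297. 240.] [293 238   9   4   9] [ 0.5718 -0.015   0.053 ]
top [249.6 241.1] [246 240   9   3  24] [0.577  0.0907 0.053 ]
top [192. 294.] [190 294   5   1   5] [0.4708 0.2214 0.053 ]
top [205. 295.] [201 295   9   1   9] [0.4666 0.1933 0.053 ]
top [218.5 296. ] [215 296   8   1   8] [0.4624 0.1642 0.053 ]
top [234.5 297. ] [232 297   6   1   6] [0.4577 0.1297 0.053 ]
top [248. 298.] [245 298   7   1   7] [0.4535 0.1007 0.053 ]
top [306. 302.] [303 302   7   1   7] [ 0.436  -0.0238  0.053 ]
scene [334.6 180.9] [316 167  38  29 879] [0.5527 0.1531 0.072 ]
scene [358.1 194.5] [355 192   7   6  31] [0.5931 0.2074 0.053 ]
scene [312.7 196. ] [309 195   8   3  20] [0.5769 0.0906 0.053 ]
scene [323.3 203.1] [319 200   9   7  50] [0.6041 0.112  0.053 ]
scene [349.6 202.5] [346 200   8   6  33] [0.614  0.1785 0.053 ]
scene [365.1 220.4] [363 219   5   4  15] [0.6747 0.2007 0.053 ]
scene [270.7 223.4] [269 222   5   4  14] [ 0.6423 -0.0303  0.053 ]
```

```bash
python3 - <<'E'
from h import *
im=cv2.imread("pics/top0.png"); cal=get_calibration("top")
P=np.array([[0.6045,.1116],[.5929,.2071],[.6144,.1785],[.577,.0907]])
from scipy.optimize import least_squares
a=np.radians([-30,60,30,-60])
f=lambda p:(p[:2]+.068*np.c_[np.cos(a+p[2]),np.sin(a+p[2])]-P).ravel()
r=least_squares(f,[.55,.15,-.13]);print(r.x,r.fun.round(4))
c=r.x[:2];yaw=r.x[2];ex=np.array([np.cos(yaw),np.sin(yaw)]);ey=np.array([-ex[1],ex[0]])
b=c-.035*ex-.135*ey;print("button",b)
for n in("top","scene"):
  cal=get_calibration(n);print(n,proj(cal,[*b,.072]),proj(cal,[*c,.072]),proj(cal,[*(c+.044*ex),.072]))
E
```

```text
[ 0.55120715  0.15343897 -0.13962846] [ 0.0003 -0.      0.0002 -0.0001 -0.0001  0.0004 -0.0003 -0.0003]
button [0.49775912 0.02462396]
top [281.50024372 274.26847412] [220.51305961 253.78298601] [222.57930505 233.75394714]
scene [282.06045905 171.81803195] [334.58435883 180.43852712] [336.65046475 193.69081329]
```

View pics/top0z.png

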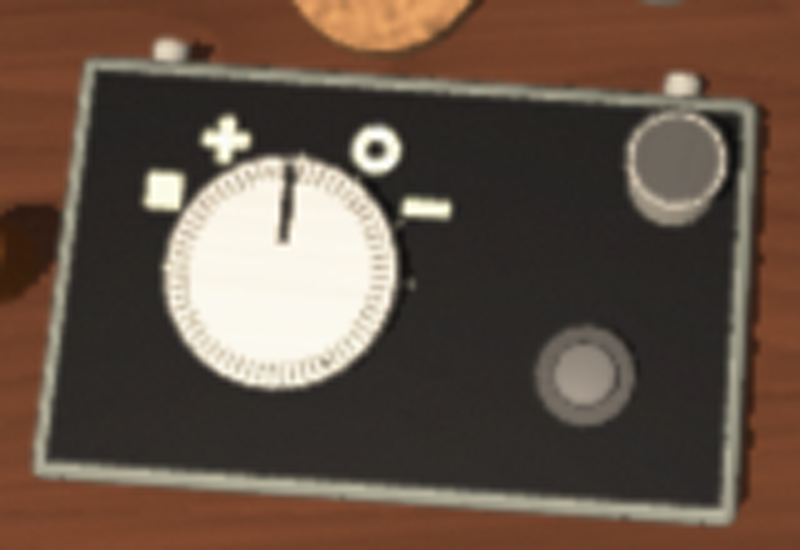

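View pics/scene0z.png

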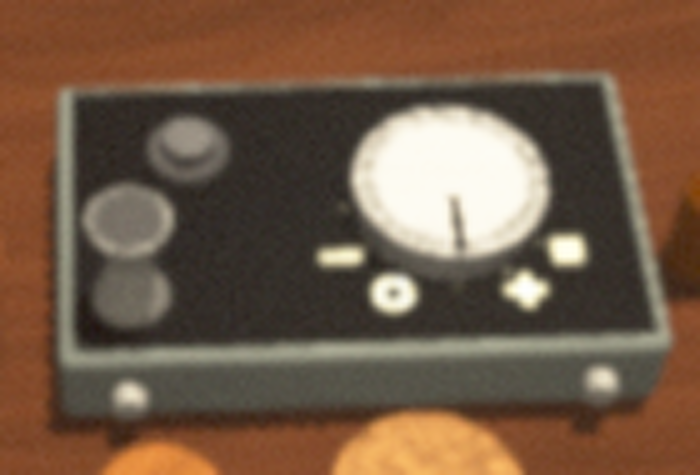

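The fit is good: residuals are at most 0.4 mm.
- **Console:** yaw is -0.14 rad.
- **Dial:** centre at (0.551, 0.153).
- **Ring:** one click clockwise (-30°) from the start.
- **Button:** at (0.498, 0.025), which projects onto the button in both views.

Next I'll check the tool axes and plan the approach.

```bash
cat >> h.py <<'E'
from scipy.spatial.transform import Rotation as Ro
C=np.array([.5512,.1534]);YAW=-.1396;B=np.array([.4978,.0246])
def plan(pos,yaw=None):
    """yaw = world azimuth of tool y (mod pi)"""
    s=sense();R=Ro.from_rotvec(s['eef_rot']);M=R.as_matrix()
    d=M.T@(np.array(pos)-s['eef_pos'])/.1
    cur=np.arctan2(M[1,1],M[0,1])
    if yaw is None: yaw=cur
    dy=(yaw-cur+np.pi/2)%np.pi-np.pi/2
    y=cur+dy; ty=np.array([np.cos(y),np.sin(y),0]); tx=np.array([0,0,-1.]); 
    T=np.c_[tx,ty,np.cross(tx,ty)]
    w=Ro.from_matrix(M.T@T).as_rotvec()/1.5
    print("shift",d.round(3),"turn",w.round(3),"curyaw",round(cur,3),"pos",s['eef_pos'].round(4),"F",s['wrist_force'].round(1),"t",round(s['time_s'],2),"q",s['qpos'].round(2))
E
python3 - <<'E'
from h import *
print(Ro.from_rotvec(sense()['eef_rot']).as_matrix().round(3))
plan([.4,-.5,.22])
for n,u,v,h in (("jigger",300,233,.112),("cup",347,237,.1),("bitA",152,248,.113)):
    print(n,ray(get_calibration("top"),u,v,h).round(3))
E
```

```text
[[-0.001  0.952  0.305]
 [ 0.002  0.305 -0.952]
 [-1.    -0.    -0.002]]
shift [-0.278  2.285 -0.264] turn [-0.    -0.001  0.   ] curyaw 0.31 pos [ 0.1904 -0.5948  0.1922] F [-0.6 -0.4 -0.3] t 0.1 q [ 1.2   0.38  0.02  1.37 -0.01  1.39 -0.05]
jigger [ 0.578 -0.02   0.112]
cup [ 0.564 -0.119  0.1  ]
bitA [0.569 0.288 0.113]
```

Request:
drive_tool(series=[{"x": -0.3, "y": 0.5, "z": -0.25}, {"x": -0.3, "y": 1, "z": -0.5}, {"x": -0.3, "y": 1, "z": -0.5}], hand=0)

```text
invalid input at $.series[0]: expected keys x, y, z, ax, ay, az
```

Request:
drive_tool(series=[{"x": -0.1, "y": 0.4, "z": -0.4}, {"x": -0.1, "y": 0.8, "z": -0.8}, {"x": -0.1, "y": 1, "z": -1}, {"x": -0.1, "y": 1, "z": -1}])

```text
invalid input at $.series[0]: expected keys x, y, z, ax, ay, az
```

Request:
drive_tool(series=[{"y": 0.4, "z": -0.4}, {"y": 0.8, "z": -0.8}, {"y": 1, "z": -1}, {"y": 1, "z": -1}])

```text
invalid input at $.series[0]: expected keys x, y, z, ax, ay, az
```

Request:
drive_tool(series=[{"x": -0.3, "y": 0.5, "z": -0.25, "ax": 0, "ay": 0, "az": 0}, {"x": -0.3, "y": 1, "z": -0.5, "ax": 0, "ay": 0, "az": 0}, {"x": -0.3, "y": 1, "z": -0.5, "ax": 0, "ay": 0, "az": 0}], hand=0)

```text
time_s: 0.48
eef_pos: [0.2758, -0.5128, 0.2226]
eef_rot: [0.974, 1.344, -0.968]
wrist_force: [-0.4, 0.8, 0.1]
width: 0.378
```

Request:
drive_tool(series=[{"x": -0.1, "y": 0.4, "z": -0.4, "ax": 0, "ay": 0, "az": 0}, {"x": -0.1, "y": 0.8, "z": -0.8, "ax": 0, "ay": 0, "az": 0}, {"x": -0.1, "y": 1, "z": -1, "ax": 0, "ay": 0, "az": 0}, {"x": -0.1, "y": 1, "z": -1, "ax": 0, "ay": 0, "az": 0}])

```text
time_s: 0.98
eef_pos: [0.3405, -0.3846, 0.233]
eef_rot: [0.971, 1.345, -0.965]
wrist_force: [0.5, 0.2, -0.4]
width: -0.001
```

Request:
drive_tool(series=[{"x": 0, "y": 0.4, "z": -0.4, "ax": 0, "ay": 0, "az": 0}, {"x": 0, "y": 0.8, "z": -0.8, "ax": 0, "ay": 0, "az": 0}, {"x": 0, "y": 1, "z": -1, "ax": 0, "ay": 0, "az": 0}, {"x": 0, "y": 1, "z": -1, "ax": 0, "ay": 0, "az": 0}])

```text
time_s: 1.48
eef_pos: [0.4041, -0.2573, 0.2334]
eef_rot: [0.97, 1.347, -0.963]
wrist_force: [-1.0, -1.0, -0.3]
width: 0.001
```

Request:
drive_tool(series=[{"x": 0, "y": 0.4, "z": -0.4, "ax": 0, "ay": 0, "az": 0}, {"x": 0, "y": 0.8, "z": -0.8, "ax": 0, "ay": 0, "az": 0}, {"x": 0, "y": 0.8, "z": -1, "ax": 0, "ay": 0, "az": 0}, {"x": 0, "y": 0.8, "z": -1, "ax": 0, "ay": 0, "az": 0}])

```text
time_s: 1.98
eef_pos: [0.4472, -0.138, 0.2338]
eef_rot: [0.969, 1.347, -0.964]
wrist_force: [0.5, -0.3, -0.3]
width: 0.001
```

Request:
drive_tool(series=[{"x": 0, "y": 0.4, "z": -0.4, "ax": 0, "ay": 0, "az": 0}, {"x": 0, "y": 0.8, "z": -0.8, "ax": 0, "ay": 0, "az": 0}, {"x": 0, "y": 0.8, "z": -1, "ax": 0, "ay": 0, "az": 0}, {"x": 0, "y": 0.8, "z": -1, "ax": 0, "ay": 0, "az": 0}])

```text
time_s: 2.48
eef_pos: [0.4908, -0.0189, 0.2341]
eef_rot: [0.969, 1.346, -0.965]
wrist_force: [0.5, -0.6, 0.4]
width: 0.001
```

```bash
python3 - <<'E'
from h import *
plan([.5159,.1422,.09],.31)
E
```

```text
shift [ 1.446  0.749 -1.444] turn [ 0.01  -0.002 -0.001] curyaw 0.324 pos [ 0.4908 -0.0189  0.2341] F [ 0.5 -0.6  0.4] t 2.48 q [ 0.44  0.1  -0.5   1.64  0.05  1.41 -1.31]
```

Request:
drive_tool(series=[{"x": 0.2, "y": 0.3, "z": -0.5, "ax": 0, "ay": 0, "az": 0}, {"x": 0.4, "y": 0.6, "z": -0.9, "ax": 0, "ay": 0, "az": 0}, {"x": 0.6, "y": 0.7, "z": -1, "ax": 0, "ay": 0, "az": 0}, {"x": 0.6, "y": 0.7, "z": -1, "ax": 0, "ay": 0, "az": 0}])

```text
time_s: 2.98
eef_pos: [0.5247, 0.0957, 0.1725]
eef_rot: [0.968, 1.348, -0.969]
wrist_force: [-0.4, -0.5, -0.2]
width: 0.001
```

```bash
python3 - <<'E'
from h import *
plan([.5159,.1422,.085],.31)
E
```

```text
shift [ 0.876  0.066 -0.467] turn [ 0.008 -0.001  0.002] curyaw 0.323 pos [0.5247 0.0957 0.1725] F [-0.4 -0.5 -0.2] t 2.98 q [ 0.26  0.25 -0.59  1.63  0.14  1.31 -1.6 ]
```

Request:
drive_tool(series=[{"x": 0.2, "y": 0.07, "z": -0.47, "ax": 0.01, "ay": 0, "az": 0}, {"x": 0.6, "y": 0.07, "z": -0.47, "ax": 0.01, "ay": 0, "az": 0}, {"x": 0.85, "y": 0.07, "z": -0.47, "ax": 0.01, "ay": 0, "az": 0}, {"x": 0.87, "y": 0.07, "z": -0.47, "ax": 0.01, "ay": 0, "az": 0}, {"x": 0.87, "y": 0.07, "z": -0.47, "ax": 0.01, "ay": 0, "az": 0}])

```text
time_s: 3.6
eef_pos: [0.5174, 0.1409, 0.087]
eef_rot: [0.982, 1.34, -0.982]
wrist_force: [-0.2, -0.8, 0.5]
width: 0.001
```

```bash
python3 - <<'E'
from h import *
plan([.5159,.1422,.072],.31)
for n in ("top","wrist"):
    im=snapshot(n)[:,:,::-1]
    cv2.imwrite(f"pics/{n}1.png",im if n=="wrist" else cv2.resize(im[200:310,165:325],None,fx=5,fy=5,interpolation=cv2.INTER_CUBIC))
E
```

```text
shift [ 0.15  -0.01  -0.017] turn [-0.003 -0.001  0.001] curyaw 0.305 pos [0.5174 0.1409 0.087 ] F [-0.2 -0.8  0.5] t 3.6 q [ 0.17  0.33 -0.6   1.74  0.2   1.13 -1.75]
```

View pics/wrist1.png

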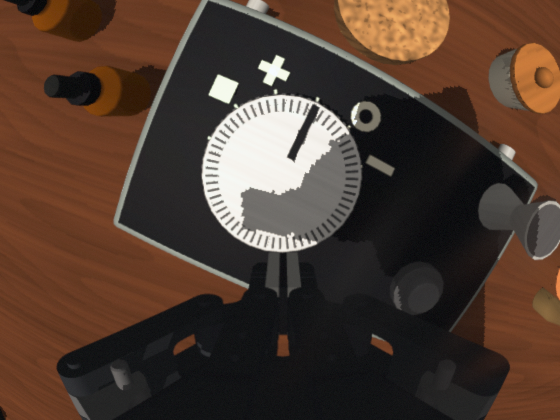

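View pics/top1.png

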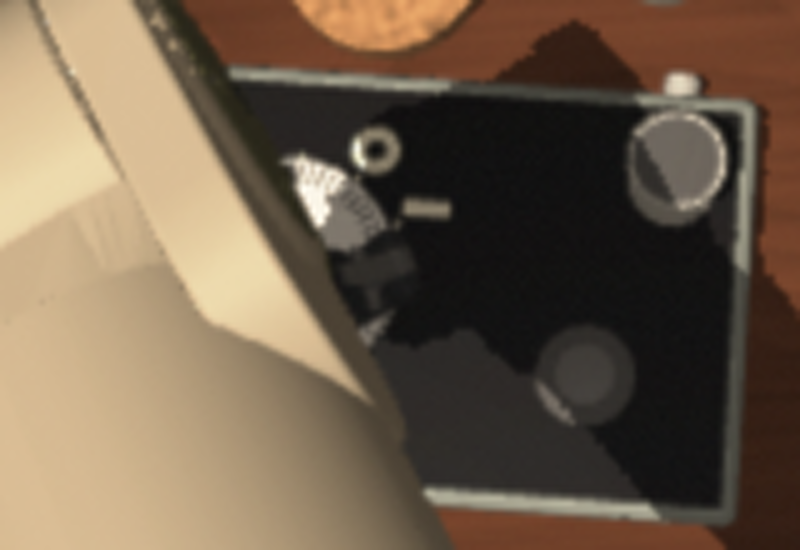

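The wrist view shows the shut fingertips at about (282,255), over the dial's near rim. The line is at (303,132) and the ring at (366,117). The top view is mostly blocked by the arm. Now I'll press down gently.

Request:
drive_tool(series=[{"x": 0.08, "y": -0.01, "z": -0.02, "ax": 0, "ay": 0, "az": 0}, {"x": 0.13, "y": -0.01, "z": -0.02, "ax": 0, "ay": 0, "az": 0}, {"x": 0.16, "y": -0.01, "z": -0.02, "ax": 0, "ay": 0, "az": 0}, {"x": 0.16, "y": -0.01, "z": -0.02, "ax": 0, "ay": 0, "az": 0}])

```text
time_s: 4.2
eef_pos: [0.5157, 0.1436, 0.0709]
eef_rot: [0.981, 1.34, -0.981]
wrist_force: [0.6, 0.7, 0.6]
width: -0.001
```

Request:
drive_tool(series=[{"x": 0.015, "y": 0, "z": 0, "ax": 0, "ay": 0, "az": 0}, {"x": 0.025, "y": 0, "z": 0, "ax": 0, "ay": 0, "az": 0}])

```text
time_s: 4.45
eef_pos: [0.5157, 0.1436, 0.0683]
eef_rot: [0.981, 1.34, -0.981]
wrist_force: [-0.8, -0.1, -0.2]
width: -0.001
```

```bash
python3 - <<'E'
from h import *
plan([.5159,.1422,.072],.31)
im=snapshot("wrist")[:,:,::-1]
cv2.imwrite("pics/wrist2.png",cv2.resize(im[80:330,170:430],None,fx=2.3,fy=2.3))
im=snapshot("scene")[:,:,::-1]
cv2.imwrite("pics/scene2.png",cv2.resize(im[110:240,230:400],None,fx=4,fy=4))
E
```

```text
shift [-0.037 -0.002  0.014] turn [-0.002 -0.001  0.   ] curyaw 0.306 pos [0.5157 0.1436 0.0683] F [-0.8 -0.1 -0.2] t 4.45 q [ 0.16  0.35 -0.6   1.76  0.22  1.1  -1.77]
```

View pics/wrist2.png

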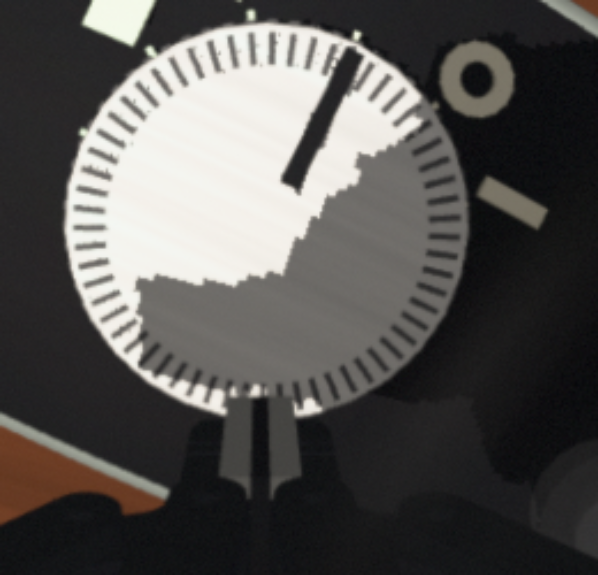

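View pics/scene2.png

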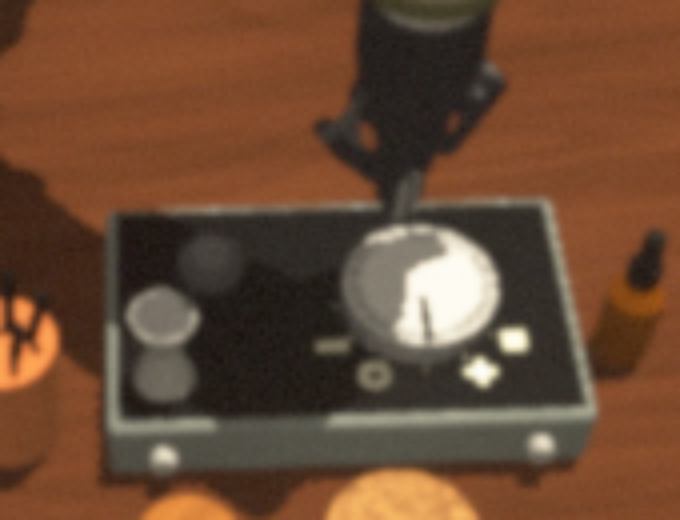

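```bash
python3 - <<'E'
from h import *
p=sense()['eef_pos']
print("scene",proj(get_calibration("scene"),p),"dial near edge",proj(get_calibration("scene"),[*(C+.05*np.array([-.953,-.304])),.072]))
c=get_calibration("wrist"); print(c['fx'],c['cx'],c['cy'])
def pf(X):
    q=c['R']@np.array(X)+c['t'];r=np.hypot(q[0],q[1]);th=np.arctan2(r,q[2]);return np.array([c['cx']+c['fx']*th*q[0]/r,c['cy']+c['fx']*th*q[1]/r])
for n,X in (("tcp",p),("C",[*C,.072]),("near",[*(C+.05*np.array([-.953,-.304])),.072]),("far",[*(C-.05*np.array([-.953,-.304])),.072]),("ring",[.6045,.1116,.053])):
    uv=pf(X);print(n,uv.round(1),"crop",((uv-[170,80])*2.3).round(0))
E
```

```text
scene [327.36847335 171.76677129] dial near edge [324.43695466 167.75312298]
325.19226210127806 282.72025793645423 212.18298955444428
tcp [281. 241.] crop [255. 370.]
C [283.3 180.9] crop [261. 232.]
near [283.4 263.6] crop [261. 422.]
far [283.   89.7] crop [260.  22.]
ring [375.1 114.9] crop [472.  80.]
```

```bash
python3 - <<'E'
from h import *
def wray(u,v):
    c=get_calibration("wrist");a=np.array([u-c['cx'],v-c['cy']]);r=np.hypot(*a);th=r/c['fx']
    return -c['R'].T@c['t'], c['R'].T@np.array([*(np.sin(th)*a/r),np.cos(th)])
def sray(u,v):
    c=get_calibration("scene");d=c['R'].T@np.array([(u-c['cx'])/c['fx'],(v-c['cy'])/c['fy'],1]);return -c['R'].T@c['t'],d/np.linalg.norm(d)
for wu,su in (((283,251.7),(331,165.5)),((283,251.7),(330,164)),((283,251.7),(331,167))):
    o1,d1=wray(*wu);o2,d2=sray(*su)
    k=np.linalg.lstsq(np.c_[d1,-d2],o2-o1,rcond=None)[0];a=o1+k[0]*d1;b=o2+k[1]*d2
    print(a.round(4),b.round(4),np.linalg.norm(a-b).round(4))
print("cam",o1, sense()['eef_pos'])
E
```

```text
[0.5239 0.1449 0.1042] [0.526  0.147  0.1031] 0.0031
[0.525  0.1452 0.1068] [0.5242 0.1444 0.1073] 0.0013
[0.5216 0.1442 0.0985] [0.5253 0.1479 0.0965] 0.0056
cam [0.58256028 0.16338739 0.24891771] [0.51560449 0.14354831 0.0682947 ]
```

```bash
python3 - <<'E'
from h import *
im=snapshot("wrist")[:,:,::-1]
a=cv2.resize(im[215:295,235:335],None,fx=7,fy=7,interpolation=cv2.INTER_CUBIC)
cv2.imwrite("pics/wrist3.png",cv2.convertScaleAbs(a,alpha=1.8))
im=snapshot("scene")[:,:,::-1]
a=cv2.resize(im[140:210,290:380],None,fx=8,fy=8,interpolation=cv2.INTER_CUBIC)
cv2.imwrite("pics/scene3.png",cv2.convertScaleAbs(a,alpha=1.5))
E
```

```text
(no output)
```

View pics/wrist3.png

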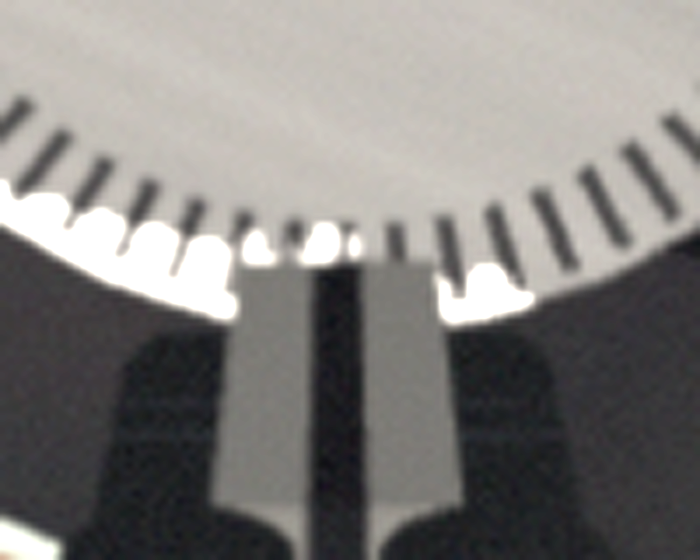

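View pics/scene3.png

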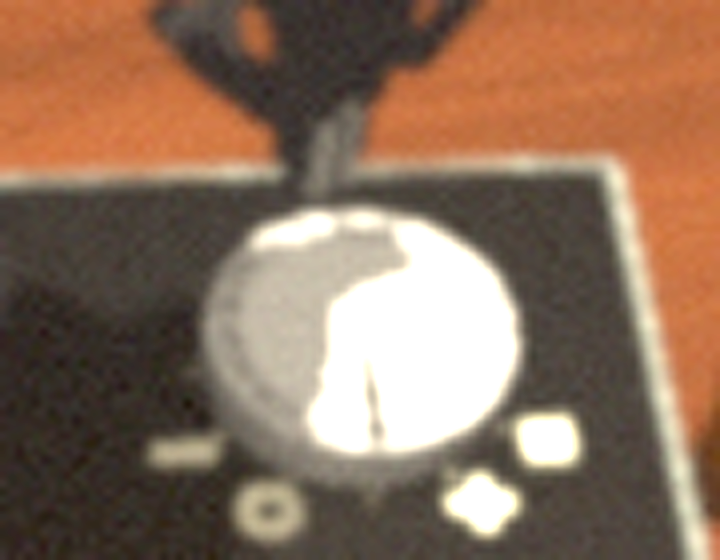

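Both views put the visible finger end at z ≈ 0.10, about 30 mm above the reported TCP, and there is no force yet. So the finger really is still clear of the dial. I'll keep lowering slowly and watch the force.

Request:
drive_tool(series=[{"x": 0.03, "y": 0, "z": 0, "ax": 0, "ay": 0, "az": 0}, {"x": 0.06, "y": 0, "z": 0, "ax": 0, "ay": 0, "az": 0}, {"x": 0.06, "y": 0, "z": 0, "ax": 0, "ay": 0, "az": 0}])

```text
time_s: 5.03
eef_pos: [0.5154, 0.1435, 0.062]
eef_rot: [0.981, 1.341, -0.981]
wrist_force: [-0.4, -0.0, 0.7]
width: 0.001
```

```bash
python3 - <<'E'
from h import *
plan([.5159,.1422,.072],.31)
im=snapshot("wrist")[:,:,::-1]
a=cv2.resize(im[215:295,235:335],None,fx=7,fy=7,interpolation=cv2.INTER_CUBIC)
cv2.imwrite("pics/wrist4.png",cv2.convertScaleAbs(a,alpha=1.8))
im=snapshot("scene")[:,:,::-1]
a=cv2.resize(im[140:210,290:380],None,fx=8,fy=8,interpolation=cv2.INTER_CUBIC)
cv2.imwrite("pics/scene4.png",cv2.convertScaleAbs(a,alpha=1.5))
E
```

```text
shift [-0.1    0.001  0.013] turn [-0.002 -0.001  0.001] curyaw 0.306 pos [0.5154 0.1435 0.062 ] F [-0.4 -0.   0.7] t 5.03 q [ 0.16  0.36 -0.6   1.77  0.22  1.08 -1.77]
```

View pics/wrist4.png

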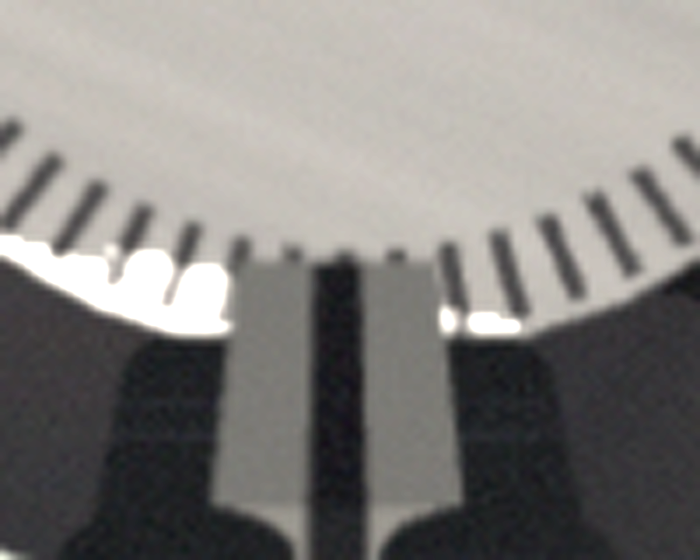

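View pics/scene4.png

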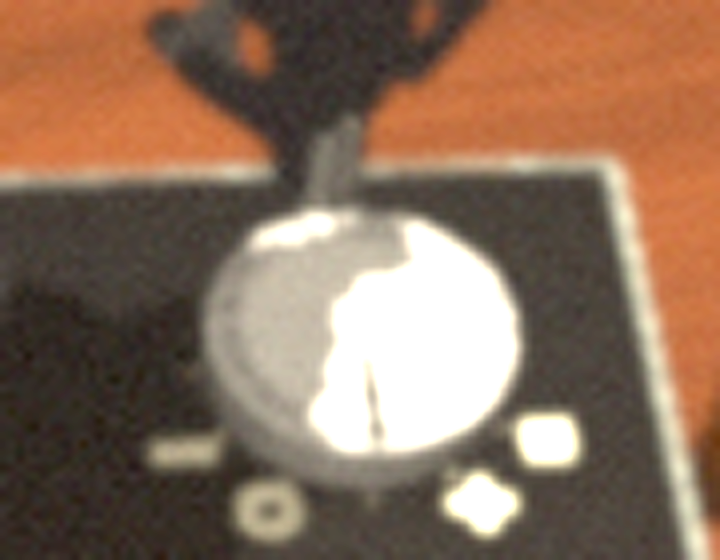

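Request:
drive_tool(series=[{"x": 0.04, "y": 0, "z": 0, "ax": 0, "ay": 0, "az": 0}, {"x": 0.08, "y": 0, "z": 0, "ax": 0, "ay": 0, "az": 0}, {"x": 0.1, "y": 0, "z": 0, "ax": 0, "ay": 0, "az": 0}])

```text
time_s: 5.5
eef_pos: [0.5154, 0.1435, 0.0519]
eef_rot: [0.981, 1.341, -0.981]
wrist_force: [-0.3, 0.0, 0.1]
width: 0.001
```

```bash
python3 - <<'E'
from h import *
plan([.5159,.1422,.072],.31)
im=snapshot("wrist")[:,:,::-1]
a=cv2.resize(im[215:295,235:335],None,fx=7,fy=7,interpolation=cv2.INTER_CUBIC)
cv2.imwrite("pics/wrist5.png",cv2.convertScaleAbs(a,alpha=1.8))
im=snapshot("scene")[:,:,::-1]
a=cv2.resize(im[140:210,290:380],None,fx=8,fy=8,interpolation=cv2.INTER_CUBIC)
cv2.imwrite("pics/scene5.png",cv2.convertScaleAbs(a,alpha=1.5))
E
```

```text
shift [-0.201  0.001  0.014] turn [-0.002 -0.001  0.001] curyaw 0.306 pos [0.5154 0.1435 0.0519] F [-0.3  0.   0.1] t 5.5 q [ 0.16  0.37 -0.59  1.78  0.23  1.06 -1.78]
```

View pics/wrist5.png

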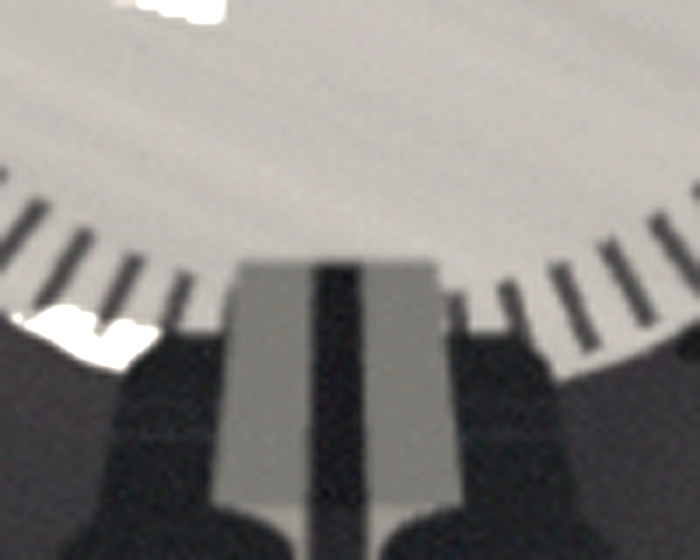

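View pics/scene5.png

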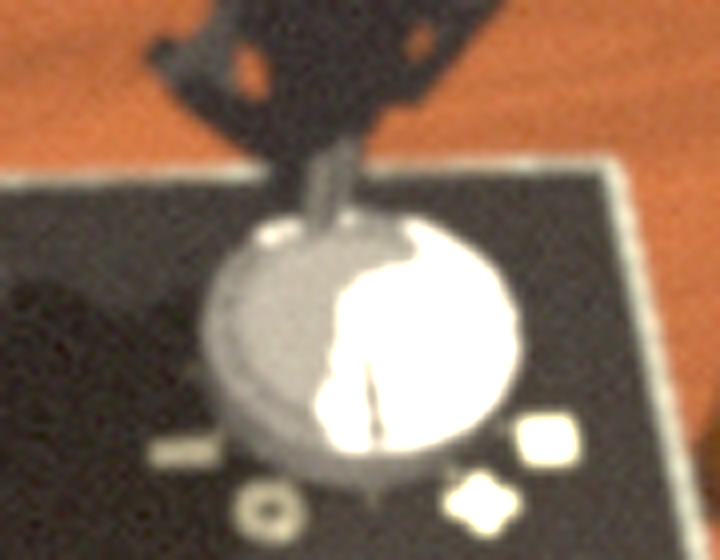

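The tip is still above the dial, at about z 0.087 by triangulation.

Request:
drive_tool(series=[{"x": 0.04, "y": 0, "z": 0, "ax": 0, "ay": 0, "az": 0}, {"x": 0.07, "y": 0, "z": 0, "ax": 0, "ay": 0, "az": 0}, {"x": 0.08, "y": 0, "z": 0, "ax": 0, "ay": 0, "az": 0}])

```text
time_s: 5.98
eef_pos: [0.5152, 0.1435, 0.0437]
eef_rot: [0.981, 1.341, -0.981]
wrist_force: [-0.8, 0.4, 0.3]
width: 0.002
```

Request:
drive_tool(series=[{"x": 0.01, "y": 0, "z": 0, "ax": 0, "ay": 0, "az": 0}, {"x": 0.02, "y": 0, "z": 0, "ax": 0, "ay": 0, "az": 0}])

```text
time_s: 6.22
eef_pos: [0.5152, 0.1435, 0.0416]
eef_rot: [0.981, 1.341, -0.981]
wrist_force: [0.1, -0.1, -0.8]
width: -0.002
```

Request:
drive_tool(series=[{"x": 0.01, "y": 0, "z": 0, "ax": 0, "ay": 0, "az": 0}, {"x": 0.02, "y": 0, "z": 0, "ax": 0, "ay": 0, "az": 0}])

```text
time_s: 6.48
eef_pos: [0.5153, 0.1435, 0.0396]
eef_rot: [0.981, 1.341, -0.981]
wrist_force: [-0.7, 0.5, 0.5]
width: -0.003
```

```bash
python3 - <<'E'
from h import *
im=snapshot("wrist")[:,:,::-1]
cv2.imwrite("pics/wrist6.png",im)
im=snapshot("scene")[:,:,::-1]
a=cv2.resize(im[140:210,290:380],None,fx=8,fy=8,interpolation=cv2.INTER_CUBIC)
cv2.imwrite("pics/scene6.png",cv2.convertScaleAbs(a,alpha=1.5))
E
```

```text
(no output)
```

View pics/wrist6.png

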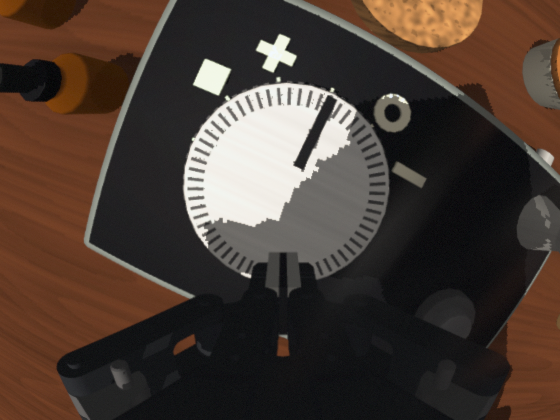

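View pics/scene6.png

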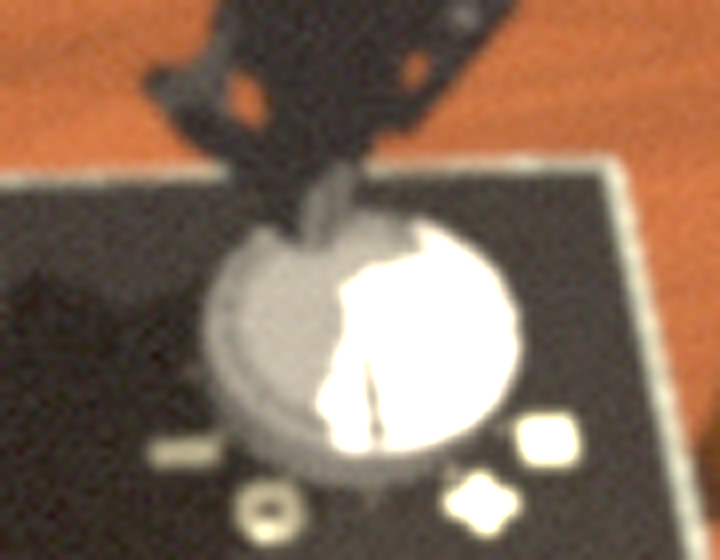

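Request:
drive_tool(series=[{"x": 0.01, "y": 0, "z": 0, "ax": 0, "ay": 0, "az": 0}, {"x": 0.02, "y": 0, "z": 0, "ax": 0, "ay": 0, "az": 0}])

```text
time_s: 6.82
eef_pos: [0.5152, 0.1435, 0.0375]
eef_rot: [0.981, 1.341, -0.981]
wrist_force: [-0.7, -0.8, 0.3]
width: -0.003
```

Request:
drive_tool(series=[{"x": 0.01, "y": 0, "z": 0, "ax": 0, "ay": 0, "az": 0}, {"x": 0.015, "y": 0, "z": 0, "ax": 0, "ay": 0, "az": 0}])

```text
time_s: 7.08
eef_pos: [0.5151, 0.1434, 0.0359]
eef_rot: [0.981, 1.341, -0.981]
wrist_force: [-0.3, 1.2, -0.1]
width: -0.001
```

Request:
drive_tool(series=[{"x": 0.01, "y": 0, "z": 0, "ax": 0, "ay": 0, "az": 0}, {"x": 0.015, "y": 0, "z": 0, "ax": 0, "ay": 0, "az": 0}])

```text
time_s: 7.32
eef_pos: [0.515, 0.1434, 0.0343]
eef_rot: [0.981, 1.341, -0.982]
wrist_force: [-0.3, 0.0, 0.2]
width: 0.002
```

Request:
drive_tool(series=[{"x": 0.01, "y": 0, "z": 0, "ax": 0, "ay": 0, "az": 0}, {"x": 0.015, "y": 0, "z": 0, "ax": 0, "ay": 0, "az": 0}])

```text
time_s: 7.58
eef_pos: [0.5151, 0.1435, 0.0338]
eef_rot: [0.98, 1.341, -0.981]
wrist_force: [-5.9, -1.8, 15.2]
width: 0.002
```

Contact: 15 N at a reported TCP z of 0.034, so the real tip is about 38 mm above the reported TCP. Now I'll compute the arc of the sweep in tool axes.

```bash
python3 - <<'E'
from h import *
s=sense();M=Ro.from_rotvec(s['eef_rot']).as_matrix();p=s['eef_pos'];r=p[:2]-C
print(np.hypot(*r),np.degrees(np.arctan2(r[1],r[0]))%360,s['wrist_force'].round(1))
for a in (6,12,18,24,30):
    t=-np.radians(a);q=C+np.array([[np.cos(t),-np.sin(t)],[np.sin(t),np.cos(t)]])@r
    print(a,(M.T@np.array([*(q-p[:2]),0])/.1).round(3),round(-t/1.5,3))
E
```

```text
0.037398127186048694 195.31169075349686 [-5.9 -1.8 15.2]
6 [ 0.     0.004 -0.039] 0.07
12 [ 0.     0.011 -0.077] 0.14
18 [ 0.     0.023 -0.115] 0.209
24 [ 0.     0.038 -0.151] 0.279
30 [ 0.     0.057 -0.185] 0.349
```

Request:
drive_tool(series=[{"x": 0.01, "y": 0.004, "z": -0.039, "ax": 0.07, "ay": 0, "az": 0}, {"x": 0.01, "y": 0.011, "z": -0.077, "ax": 0.14, "ay": 0, "az": 0}])

```text
time_s: 7.82
eef_pos: [0.5141, 0.1509, 0.0339]
eef_rot: [1.14, 1.252, -1.142]
wrist_force: [-3.2, -2.2, 9.9]
width: 0.001
```

```bash
python3 - <<'E'
from h import *
s=sense();M=Ro.from_rotvec(s['eef_rot']).as_matrix();p=s['eef_pos'];r=p[:2]-C
print(p,np.hypot(*r),np.degrees(np.arctan2(r[1],r[0]))%360,s['wrist_force'].round(1))
for a in (6,12,18,20,24,30):
    t=-np.radians(a);q=C+np.array([[np.cos(t),-np.sin(t)],[np.sin(t),np.cos(t)]])@(r/np.hypot(*r)*.0374)
    print(a,(M.T@np.array([*(q-p[:2]),0])/.1).round(3),round(-t/1.5,3))
cv2.imwrite("pics/wrist7.png",snapshot("wrist")[60:300,150:430,::-1])
E
```

```text
[0.51414597 0.1508574  0.03387904] 0.03714115790696742 183.92541729183293 [-3.2 -2.2  9.9]
6 [ 0.     0.    -0.039] 0.07
12 [-0.     0.007 -0.078] 0.14
18 [-0.     0.018 -0.115] 0.209
20 [-0.     0.023 -0.127] 0.233
24 [-0.     0.033 -0.151] 0.279
30 [-0.     0.052 -0.186] 0.349
```

View pics/wrist7.png

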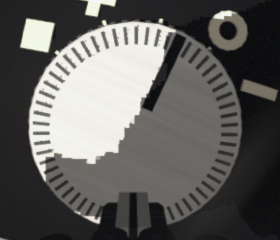

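The dial is following: the line stays fixed relative to the tool while the ring comes closer, now at crop (228,30) against the line tip at (178,35). I'll sweep another 18°.

Request:
drive_tool(series=[{"x": 0.01, "y": 0, "z": -0.039, "ax": 0.07, "ay": 0, "az": 0}, {"x": 0.01, "y": 0.007, "z": -0.078, "ax": 0.14, "ay": 0, "az": 0}, {"x": 0.01, "y": 0.018, "z": -0.115, "ax": 0.21, "ay": 0, "az": 0}])

```text
time_s: 8.25
eef_pos: [0.5158, 0.1639, 0.0339]
eef_rot: [1.378, 1.092, -1.376]
wrist_force: [-0.2, -1.1, 6.3]
width: 0.003
```

```bash
python3 - <<'E'
from h import *
s=sense();p=s['eef_pos'];r=p[:2]-C
print(p,np.hypot(*r),np.degrees(np.arctan2(r[1],r[0]))%360,s['wrist_force'].round(1))
cv2.imwrite("pics/wrist8.png",snapshot("wrist")[60:300,150:430,::-1])
E
```

```text
[0.51577449 0.16393409 0.0339174 ] 0.03695854189048571 163.43969048179355 [-0.2 -1.1  6.3]
```

View pics/wrist8.png

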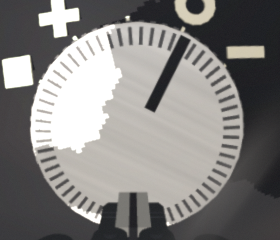

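The line at (185,40) now points at the ring at (195,10), both measured from the dial centre at (135,130) and within about 3°. I'll lift off and let it settle.

Request:
drive_tool(series=[{"x": -0.1, "y": 0, "z": 0, "ax": 0, "ay": 0, "az": 0}, {"x": -0.4, "y": 0, "z": 0, "ax": 0, "ay": 0, "az": 0}, {"x": -0.6, "y": 0, "z": 0, "ax": 0, "ay": 0, "az": 0}, {"x": -0.6, "y": 0, "z": 0, "ax": 0, "ay": 0, "az": 0}])

```text
time_s: 8.8
eef_pos: [0.517, 0.1647, 0.0959]
eef_rot: [1.384, 1.088, -1.375]
wrist_force: [0.4, -0.2, -0.4]
width: 0.001
```

```bash
python3 - <<'E'
from h import *
cv2.imwrite("pics/wrist9.png",snapshot("wrist")[:,:,::-1])
im=snapshot("scene")[:,:,::-1]
cv2.imwrite("pics/scene9.png",cv2.resize(im[140:240,230:390],None,fx=5,fy=5,interpolation=cv2.INTER_CUBIC))
plan([.4978,.0246,.06],-.1396)
E
```

```text
shift [0.335 0.151 1.398] turn [-0.063 -0.001 -0.001] curyaw -0.235 pos [0.5156 0.1641 0.0937] F [-0.5  0.   0.5] t 8.9 q [ 0.05  0.32 -0.51  1.72  0.17  1.14 -2.31]
```

View pics/wrist9.png

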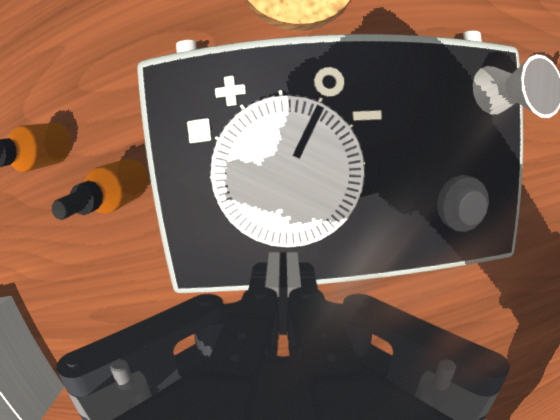

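View pics/scene9.png

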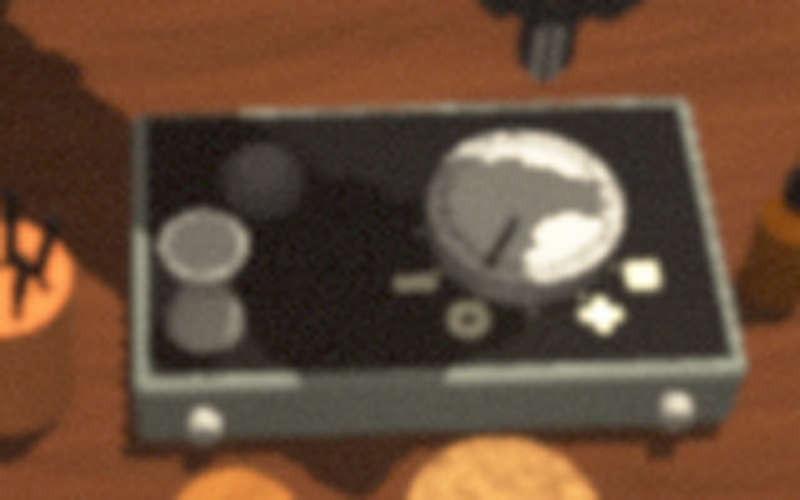

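In both views the dial rests with its line at the ring: line tip at (317,110) and ring at (329,82) in the wrist view. Now I'll go to a point above the button.

Request:
drive_tool(series=[{"x": 0, "y": 0.1, "z": 0.4, "ax": 0, "ay": 0, "az": 0}, {"x": 0, "y": 0.15, "z": 0.8, "ax": 0, "ay": 0, "az": 0}, {"x": 0, "y": 0.15, "z": 1, "ax": 0, "ay": 0, "az": 0}, {"x": 0, "y": 0.15, "z": 1, "ax": 0, "ay": 0, "az": 0}])

```text
time_s: 9.4
eef_pos: [0.5061, 0.0612, 0.0925]
eef_rot: [1.382, 1.088, -1.383]
wrist_force: [-0.1, 0.9, 0.2]
width: 0.001
```

```bash
python3 - <<'E'
from h import *
plan([.4978,.0246,.05])
E
```

```text
shift [0.425 0.006 0.376] turn [-0.    -0.     0.001] curyaw -0.238 pos [0.5061 0.0612 0.0925] F [-0.1  0.9  0.2] t 9.4 q [ 0.22  0.25 -0.46  1.8   0.12  1.12 -2.09]
```

Request:
drive_tool(series=[{"x": 0, "y": 0.01, "z": 0.37, "ax": 0, "ay": 0, "az": 0}, {"x": 0.2, "y": 0.01, "z": 0.37, "ax": 0, "ay": 0, "az": 0}, {"x": 0.4, "y": 0.01, "z": 0.37, "ax": 0, "ay": 0, "az": 0}, {"x": 0.42, "y": 0.01, "z": 0.37, "ax": 0, "ay": 0, "az": 0}, {"x": 0.42, "y": 0.01, "z": 0.37, "ax": 0, "ay": 0, "az": 0}])

```text
time_s: 10.02
eef_pos: [0.4985, 0.026, 0.0507]
eef_rot: [1.381, 1.089, -1.382]
wrist_force: [-0.5, 0.5, -0.0]
width: -0.005
```

```bash
python3 - <<'E'
from h import *
plan([.4978,.0246,.028])
cv2.imwrite("pics/wrist10.png",snapshot("wrist")[:,:,::-1])
im=snapshot("scene")[:,:,::-1]
cv2.imwrite("pics/scene10.png",cv2.resize(im[110:240,200:390],None,fx=4,fy=4,interpolation=cv2.INTER_CUBIC))
E
```

```text
shift [ 0.227 -0.003  0.016] turn [-0.    -0.     0.001] curyaw -0.236 pos [0.4985 0.026  0.0507] F [-0.5  0.5 -0. ] t 10.03 q [ 0.27  0.27 -0.44  1.88  0.13  1.02 -2.03]
```

View pics/wrist10.png

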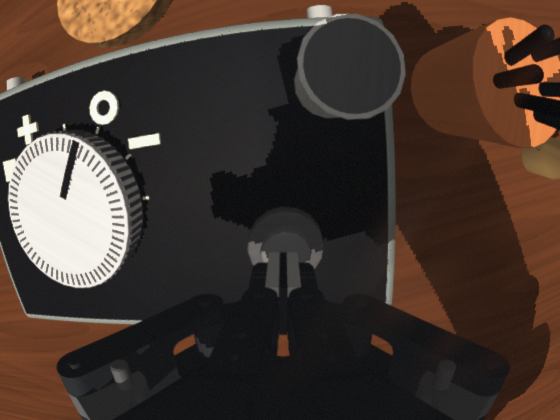

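View pics/scene10.png

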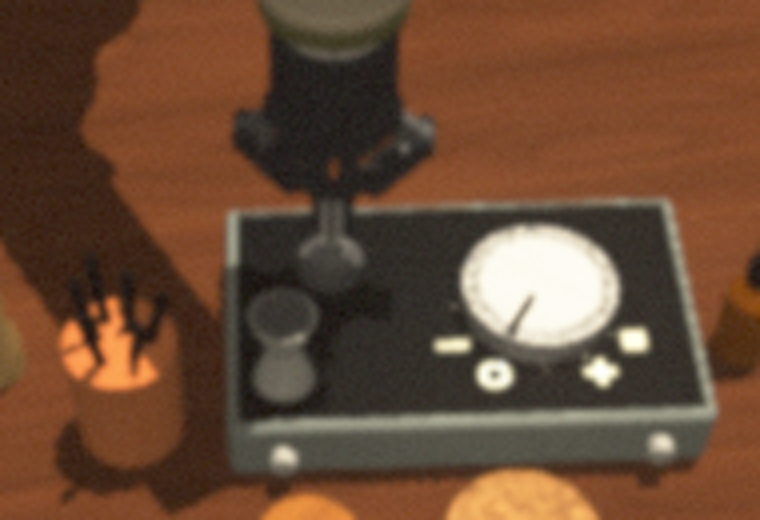

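The finger is centred over the button at (287,235) in the wrist view, and the dial line points at the ring in both views. Pressing down now.

Request:
drive_tool(series=[{"x": 0.06, "y": 0, "z": 0.016, "ax": 0, "ay": 0, "az": 0}, {"x": 0.12, "y": 0, "z": 0.016, "ax": 0, "ay": 0, "az": 0}, {"x": 0.15, "y": 0, "z": 0.016, "ax": 0, "ay": 0, "az": 0}, {"x": 0.17, "y": 0, "z": 0.016, "ax": 0, "ay": 0, "az": 0}, {"x": 0.19, "y": 0, "z": 0.016, "ax": 0, "ay": 0, "az": 0}])

```text
time_s: 10.75
eef_pos: [0.4985, 0.0241, 0.0322]
eef_rot: [1.382, 1.088, -1.382]
wrist_force: [-2.3, 0.4, 2.5]
width: -0.001
```

Request:
drive_tool(series=[{"x": 0.01, "y": 0, "z": 0, "ax": 0, "ay": 0, "az": 0}, {"x": 0.02, "y": 0, "z": 0, "ax": 0, "ay": 0, "az": 0}])

```text
time_s: 11.0
eef_pos: [0.4984, 0.0241, 0.0303]
eef_rot: [1.382, 1.088, -1.382]
wrist_force: [-1.7, 0.3, 3.0]
width: 0.003
```

Request:
drive_tool(series=[{"x": 0.015, "y": 0, "z": 0, "ax": 0, "ay": 0, "az": 0}, {"x": 0.025, "y": 0, "z": 0, "ax": 0, "ay": 0, "az": 0}])

```text
time_s: 11.25
eef_pos: [0.4985, 0.0241, 0.0279]
eef_rot: [1.382, 1.088, -1.381]
wrist_force: [-2.7, -1.1, 8.4]
width: 0.003
```

Request:
drive_tool(series=[{"x": 0.01, "y": 0, "z": 0, "ax": 0, "ay": 0, "az": 0}, {"x": 0.015, "y": 0, "z": 0, "ax": 0, "ay": 0, "az": 0}, {"x": 0.015, "y": 0, "z": 0, "ax": 0, "ay": 0, "az": 0}])

```text
time_s: 11.62
eef_pos: [0.4986, 0.0241, 0.0277]
eef_rot: [1.382, 1.087, -1.381]
wrist_force: [-7.9, -2.1, 18.6]
width: -0.001
```

The button has bottomed out: 18.6 N with no further travel. I'll release and lift straight up.

Request:
drive_tool(series=[{"x": -0.1, "y": 0, "z": 0, "ax": 0, "ay": 0, "az": 0}, {"x": -0.4, "y": 0, "z": 0, "ax": 0, "ay": 0, "az": 0}, {"x": -0.8, "y": 0, "z": 0, "ax": 0, "ay": 0, "az": 0}, {"x": -1, "y": 0, "z": 0, "ax": 0, "ay": 0, "az": 0}, {"x": -1, "y": 0, "z": 0, "ax": 0, "ay": 0, "az": 0}])

```text
time_s: 12.25
eef_pos: [0.5, 0.0242, 0.1293]
eef_rot: [1.384, 1.085, -1.378]
wrist_force: [0.8, 0.3, 1.2]
width: -0.001
```

```bash
python3 - <<'E'
from h import *
s=sense();print(s['eef_pos'],s['wrist_force'].round(1),s['time_s'])
cv2.imwrite("pics/wrist11.png",snapshot("wrist")[:,:,::-1])
im=snapshot("scene")[:,:,::-1]
cv2.imwrite("pics/scene11.png",cv2.resize(im[110:270,180:440],None,fx=3,fy=3,interpolation=cv2.INTER_CUBIC))
E
```

```text
[0.49995333 0.02418854 0.12928176] [0.8 0.3 1.2] 12.25
```

View pics/wrist11.png

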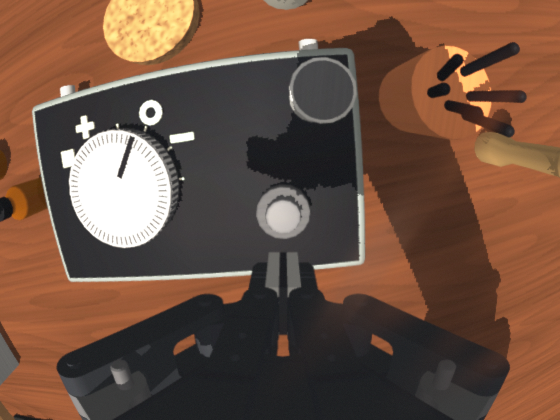

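View pics/scene11.png

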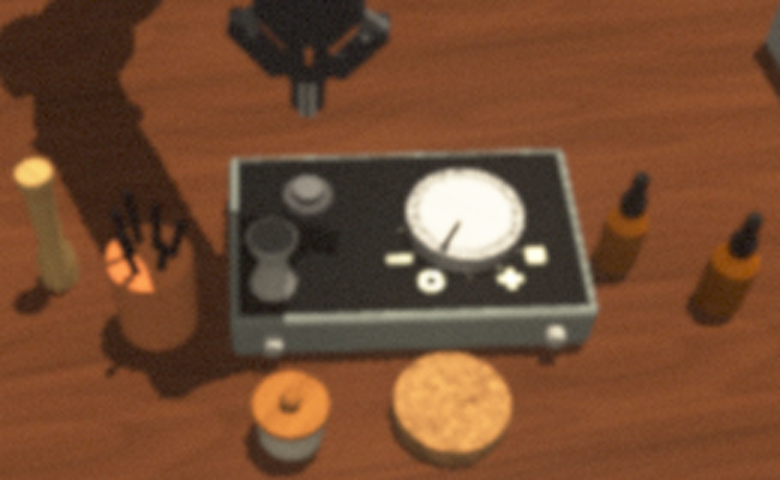

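The button is up and the finger is clear of everything. The dial line still points at the ring: line tip at (450,240) and ring at (431,281) in the scene crop. All the bystanders stand where they were, so I'm handing in.

```bash
python3 -c "
from plant import hand_in
print(hand_in())"
```

```text
the job is handed in; nothing more can be done
None
```

I turned the dial one click clockwise to the ring marker, then pressed the button to its bottom, let it come up, and handed the job in at about 12.3 s.

**Last checks:**
- **Dial:** the scene and wrist views both show the line resting at the ring.
- **Button:** it moved about 6 mm and then stopped hard at 18.6 N. The last scene view shows it up again.
- **Surroundings:** in the last scene view the bar things look to be where they were. I judged this by eye and did not measure it. The arm is clear, with wrist force near zero.

**One disagreement:** the shut fingertips ended about 38 mm above the reported tool point. Both views showed this, and so did the height at which the finger touched the dial. I set the depths by force and camera instead of the stated tool length.

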